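# Pop a type block and trap it on the chute

### The job

Press the black key of the type feeder all the way down with one fingertip, with the other finger standing in the way on the chute of the tall type block, so that the block pops out and is stopped on the chute before it slides into the wooden catch tray; let the low spacer from the other lane run down into the tray. Do not pinch or lift anything, do not push the block out by hand, and leave the ink tin, the wooden letter and the brush alone. Finish while still holding: key kept fully down, block trapped at rest on its chute by the finger.

Things in the scene. Friction and masses are not known exactly. Their poses are not given: they have to be found in the camera images.
- feeder: Two-lane type feeder fixed to the table, grey with two steel chutes, 204 x 170 mm, wooden catch tray at its foot. Origin at table height midway between the lanes, under the crest where the chutes begin. +x: level direction in which pieces slide (roughly away from the robot, yaw within 0.5 rad); +y across the lanes, z up. Lane centres at y = +58 and -58 mm. Its highest parts, the pocket bridges, reach z = 92 mm.
- crest_left (a point): Middle of the lane at y = +58 mm, at the crest (x = 0, z = 60 mm). Towards -x a level pocket, 64 mm long, 24 mm wide inside, walls 20 mm high, with a 6 mm wide bridge over it at x = -30 mm. Towards +x a slippery chute (friction 0.1) falling at 20 degrees to x = 122 mm, z = 16 mm, 24 mm wide between lips only 3.5 mm high (30 mm over the lips).
- crest_right (a point): The same point of the other lane, at y = -58 mm. Both lanes are alike. The pusher leaves the block with its front end 28 mm past the crest, still level; it then tips over and slides off by itself within 0.3 s. So what stops it must stand wholly more than 30 mm past the crest (in x), be there before the key is down, and reach lower than the top of the block.
- tray (a point): Middle of the wooden catch tray's floor, x = 172 mm, z = 6 mm in the feeder's frame. The tray spans both chutes (190 mm wide, 105 mm long), its walls are 40 mm high, open towards the chutes.
- key_top (a point): Centre of the flat top of the black key cap, which measures 40 mm along the feeder's x and 28 mm along its y. It stands at x = 50 mm, y = 0 in the feeder's frame, between the two chutes, 66 mm above the table at rest and 52 mm when fully down; the chute floors beside it, at the same x, are at 42 mm.
- key (a joint): Travel of the key straight down: 0 at rest, 0.014 m fully down against a hard stop. A spring pushes it up with 3 N at rest and 6.5 N fully down. It rises again when released. Steel pushers in both lanes follow it, 2.3 mm forward per mm of key travel (32 mm in all).
- type_block: The tall type block: dark grey metal, 30 mm long (along the feeder's x), 20 mm wide, 22 mm tall, with a raised bright oblong face (24 x 14 mm, 1.5 mm high) on top; about 120 g. It starts in the pocket of one of the two lanes (either one), centre at about x = -19 mm in the feeder's frame. Origin at the centre of its underside, z up.
- spacer: The low, shorter spacer: dark grey metal, 20 x 20 mm, only 13 mm tall, plain top; about 60 g. It starts in the pocket of the other lane and pops at the same time. Origin at the centre of its underside.
- ink_tin: Bystander: steel ink tin, 68 mm across, 60 mm tall, standing on the table; origin at the centre of its underside.
- wood_letter: Bystander: wooden printing letter, 45 x 30 x 23 mm, lying on the table; origin at the centre of its underside.
- brush: Bystander: hand brush lying on the table along its x axis; origin at its underside.

How it is judged (in metres and radians):
On the way:
1. the key is pressed down by the fingers and the type block pops over the crest onto its chute (value of joint key above 0.009 m and contact force between the fingers and key above 0.5 N and x of type_block in the frame of feeder above 0.004 m), for 0.05 s.
At the end, for the whole second after the job is handed in: Key held at least 11 of its 14 mm down by the fingers; the type block at rest on its own chute (centre 5 to 90 mm beyond the crest, within 12 mm of the lane's centre line, standing on its underside) and touched by a finger; the spacer at rest in the catch tray (more than 100 mm beyond the crest) (value of joint key above 0.011 m and contact force between the fingers and key above 1 N and contact force between the fingers and type_block above 0.05 N and x of type_block in the frame of feeder between 0.005 and 0.09 m and (y of type_block in the frame of feeder between 0.046 and 0.07 m or y of type_block in the frame of feeder between -0.07 and -0.046 m) and angle between type_block's own z axis and vertical below 0.6 rad and linear speed of each of type_block, spacer below 0.02 m/s and x of spacer in the frame of feeder above 0.1 m); the arm keeps its last pose, push and grip.
It fails at once if the type block slides off its chute (x of type_block in the frame of feeder above 0.11 m).
It fails at once if the type block or the spacer is lifted (z of any of type_block, spacer in the frame of feeder above 0.07 m).
It fails at once if the type block is touched by a finger in its pocket instead of being ejected (contact force between the fingers and type_block above 0.3 N and x of type_block in the frame of feeder below -0.01 m).
It fails at once if a bystander is disturbed (distance of any of ink_tin, wood_letter, brush from where it was at the start of the episode above 0.012 m).
It also fails if it takes over 32 s, if anything falls off the work surface, if the arm or the gripper's body presses on something with over 40 N, if the wrist force passes 120 N, or if a joint passes its speed limit or range.

### The arm

A 7-joint arm with a two-finger parallel gripper is mounted at the origin on the work surface. World frame = base frame: x ahead of the robot, y to its left, z up, the work surface at z = 0. Lengths are in mm, angles in rad, forces in N, time in s.
With the tool pointing down it reaches from about 425 to 875 mm from the base axis. Payload 4.7 kg.
Tool frame: the origin (TCP) lies on the centre line of the jaws, within the pads' length; the fingertips stand 11 mm ahead of it and the grasp point (between the pads) lies 8 mm behind it; z points along the fingers, y is the line along which they close (so a half turn about z gives the same grasp; the last joint's range is limited). The gripper opens to 87 mm and grips with 3 to 60 N. Pads are 19 mm wide; open, the fingers measure 117 mm over their backs; the gripper's body (75 mm by 190 mm) begins 51 mm behind the grasp point.
Start: joints at [-1.309, 0.321, -0.07, 1.45, 0.023, 1.371, -0.057], TCP at [159.453, 630.158, 233.587] pointing down, gripper open.
Joint ranges: [-2.86, 2.86], [-0.3, 2.09], [-1.38, 1.24], [0.06, 2.45], [-1.56, 4.7], [0.09, 2.05], [-2.69, 2.69]. Speed limits (rad/s): [2.57, 2.57, 3.14, 3.14, 3.14, 3.14, 3.14].

### API

Orientations are given as a rotation vector (axis times angle).
In Python, from bench import env, open_gripper, close_gripper, imaging gives the robot as it stands. Calls block until the motion is done:
- env.move_to(position, orientation): joint-space move of the TCP to a pose.
- env.line_to(position, attitude=None, max_speed=150, contact_N=None): straight line of the TCP; attitude=None keeps the orientation; max_speed is the mean speed in mm/s. With contact_N (N) it stops when the force on the tool has changed by that much, and returns True; else False.
- env.set_joints(angles): joint-space move.
- open_gripper() and close_gripper(squeeze=None): open the fingers fully, or close them until they stop; squeeze is the grip in N (None keeps the last).
- env.hold(seconds).
- env.solve_ik(position, orientation): joint angles nearest the present ones, or None.
- imaging.get_image(name): name is "side" or "top"; returns a dict with "pixels" (384x512x3 uint8, blue, green, red), "fx", "fy", "cx", "cy" (pixels), "dist" ([k1, k2, p1, p2, k3] as OpenCV has them; the pictures are not rectified), "xyz" and "rotation" of the camera in the world. Camera axes: x right, y down, z forward; pixel columns grow to the right and rows downward; lengths in mm; the calibration is good to about 2 mm. A picture is of the moment at which its call begins. There is no depth.
A pose or a line that the arm cannot do raises env.IKError and nothing moves.
- env.finish_job(): hands the job in; it is judged then, once.
Readings, each from a call of its own:
- env.current_time(): time.
- env.current_joint_positions(): joint angles.
- env.current_dq(): joint speeds.
- env.current_joint_torque(): joint torques, N m.
- env.current_tcp_pos(): TCP position.
- env.current_ee_rot(): TCP orientation.
- env.current_contact_force(): force on the tool from outside, world axes, zero at the start.
- env.current_wrist_torque(): the same for the moment, N m.
- env.current_opening(): finger opening in mm.
- env.current_grip_force(): force on a finger pad.
Only numpy, scipy, OpenCV 4.12 (cv2) and the standard library are available. Lean on these libraries where they do the work, as an engineer would, in place of code of your own. Each camera call takes 0.05 s, during which the arm holds its last target. There are 200 camera calls.

## Working session

There is one attempt and no reset: what is moved stays moved. The work goes in short steps, each a Python script; the robot and the scene stay as the last script left them, time stands still between calls to the robot, and variables do not carry over. Pictures are saved under pics/ and viewed, at most 10 in all, crops included, and the job is handed in when it is done.

```bash
ls; mkdir -p pics; python3 - <<'E'
from bench import env, imaging
import cv2,numpy as np
for n in("top","side"):
    im=imaging.get_image(n); cv2.imwrite(f"pics/{n}0.png",im["pixels"])
    print(n,{k:np.round(np.array(v),4).tolist() for k,v in im.items() if k!="pixels"})
print(env.current_ee_rot(),env.current_opening(),env.current_time())
E
```

```text
pics
top {'fx': 434.959, 'fy': 434.959, 'cx': 251.0866, 'cy': 187.6498, 'dist': [-0.0935, 0.0, 0.0, 0.0, 0.0], 'xyz': [440.0726, 0.8304, 1030.1876], 'rotation': [-2.1076, 2.1708, -0.1298]}
side {'fx': 363.9328, 'fy': 363.9328, 'cx': 255.4061, 'cy': 192.4, 'dist': [-0.0442, 0.0, 0.0, 0.0, 0.0], 'xyz': [304.3723, -622.9778, 458.7479], 'rotation': [-2.0703, 0.4569, -0.2786]}
[-3.88101148e-01 -3.11742199e+00  2.76677506e-03] 87.16942317523751 0.1
```

View pics/top0.png

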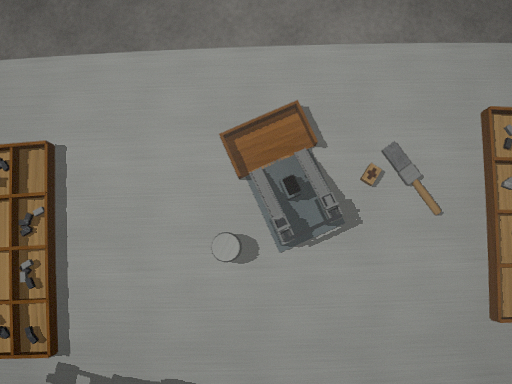

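View pics/side0.png

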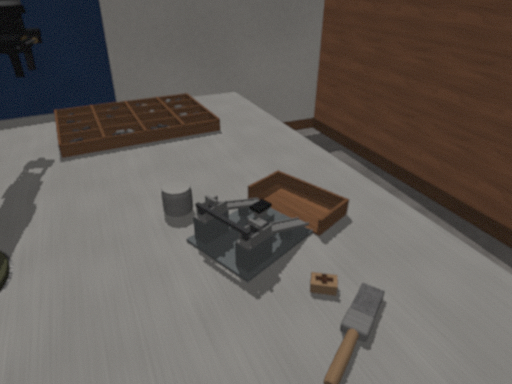

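The top view shows the tray around (268,138), the key at about (291,185) and the pockets at about (283,228) and (331,205). The tin is at (226,247), and the letter and brush are to the right. I'll zoom in on the feeder.

```bash
python3 - <<'E'
import cv2,numpy as np
a=cv2.imread("pics/top0.png")[95:260,210:370]
b=cv2.convertScaleAbs(cv2.resize(a,None,fx=3.6,fy=3.6,interpolation=cv2.INTER_CUBIC),alpha=1.5)
cv2.imwrite("pics/top0z.png",b)
a=cv2.imread("pics/side0.png")[165:280,170:350]
b=cv2.convertScaleAbs(cv2.resize(a,None,fx=4,fy=4,interpolation=cv2.INTER_CUBIC),alpha=1.7)
cv2.imwrite("pics/side0z.png",b)
E
```

```text
(no output)
```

View pics/top0z.png

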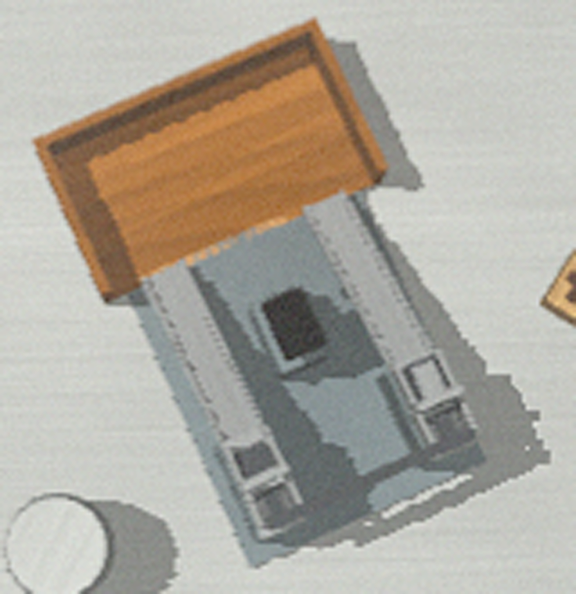

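View pics/side0z.png

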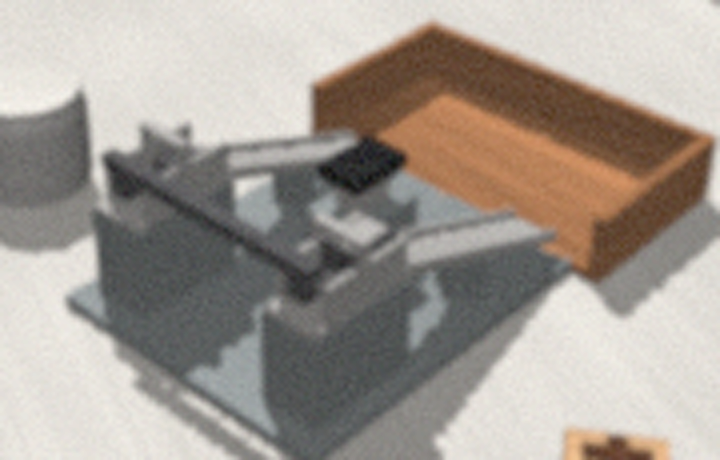

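The block with the bright face is in the right lane (y=-58), in the zoom at about (428,378), which is (329,200) in the full image. The dark spacer is in the left lane. Next I'll measure the feeder's pose from the key top (z=66) and the tray rim (z=40).

```bash
cat > h.py <<'E'
import cv2,numpy as np
from scipy.spatial.transform import Rotation as R
def ray(im,px,z):
    K=np.array([[im["fx"],0,im["cx"]],[0,im["fy"],im["cy"]],[0,0,1]])
    n=cv2.undistortPoints(np.array(px,float).reshape(-1,1,2),K,np.array(im["dist"]))[:,0]
    d=R.from_rotvec(im["rotation"]).apply(np.c_[n,np.ones(len(n))]); c=np.array(im["xyz"])
    return c+d*((z-c[2])/d[:,2])[:,None]
def blob(mask):
    n,l,s,c=cv2.connectedComponentsWithStats(mask.astype(np.uint8)); i=1+np.argmax(s[1:,4])
    return (l==i).astype(np.uint8),c[i],s[i,4]
E
python3 - <<'E'
from bench import imaging
from h import *
for n,roi,kroi in(("top",(95,185,210,330),(165,205,270,312)),("side",(165,240,240,355),(192,220,240,280))):
    im=imaging.get_image(n);p=im["pixels"].astype(int);hsv=cv2.cvtColor(im["pixels"],cv2.COLOR_BGR2HSV)
    m=np.zeros(p.shape[:2],bool);a,b,c,d=kroi;m[a:b,c:d]=p[a:b,c:d].max(2)<(42)
    bm,cen,ar=blob(m); print(n,"key px",cen,ar,"world",ray(im,cen,66).round(1), cv2.minAreaRect(cv2.findNonZero(bm)))
    m=np.zeros(p.shape[:2],bool);a,b,c,d=roi;m[a:b,c:d]=(hsv[a:b,c:d,1]>100)&(p[a:b,c:d,2]>p[a:b,c:d,0]+20)
    bm,cen,ar=blob(m)
    if n=="top":
        q=cv2.boxPoints(cv2.minAreaRect(cv2.findNonZero(bm))); w=ray(im,q,40); print("tray",q.round(1).tolist(),w.round(1).tolist(),w.mean(0).round(1))
        e=np.roll(w,-1,0)-w; print(np.linalg.norm(e,axis=1).round(1),np.arctan2(e[:,1],e[:,0]).round(3))
        m=np.zeros(p.shape[:2],bool);m[192:212,320:340]=p[192:212,320:340].min(2)>120
        bm,cen,ar=blob(m);print("face",cen,ar,ray(im,cen,83.5).round(1))
E
```

```text
top key px [293.24 183.56] 25 world [[583.2 -76.9  66. ]] ((292.77587890625, 184.18966674804688), (6.870728015899658, 7.613508701324463), 68.19859313964844)
tray [[219.10000610351562, 133.6999969482422], [298.6000061035156, 99.0999984741211], [318.0, 143.5], [238.39999389648438, 178.1999969482422]] [[710.8, 89.7, 40.0], [789.3, -100.6, 40.0], [679.6, -140.7, 40.0], [603.6, 46.7, 40.0]] [695.8 -26.2  40. ]
[205.9 116.8 202.3 115.5] [-1.179 -2.791  1.956  0.381]
face [330.         206.33333333] 3 [[ 527.8 -153.7   83.5]]
side key px [259.96551724 206.32183908] 174 world [[576.8 -81.5  66. ]] ((259.9735412597656, 206.24407958984375), (11.120992660522461, 19.327516555786133), 57.528804779052734)
```

```bash
python3 - <<'E'
from bench import imaging
from h import *
im=imaging.get_image("top");p=im["pixels"].astype(int);g=p.max(2)
print(g[178:195,282:302])
m=np.zeros(g.shape,bool);m[172:200,278:306]=g[172:200,278:306]<62
bm,cen,ar=blob(m);(c,_,a)=cv2.minAreaRect(cv2.findNonZero(bm));k=ray(im,[cen,c],66);print(cen,c,a,ar,k.round(1))
m=np.zeros(g.shape,bool);m[194:206,323:336]=p[194:206,323:336].min(2)>145
print(p.min(2)[192:212,320:342])
print(ray(im,[[328.9,200]],83.5))
E
```

```text
[[ 92  84  60  51  43  44  44  46  42  46  51  43  43  54  65  67  67  64
   66  68]
 [ 83  51  40  43  43  46  41  45  45  46  42  47  41  48  63  69  65  68
   68  66]
 [ 80  42  38  39  45  40  46  43  41  43  42  45  43  46  57  67  65  65
   71  68]
 [ 89  44  41  47  45  45  41  45  44  41  45  46  42  41  47  63  71  64
   64  68]
 [104  81  33  44  44  45  44  44  49  37  47  42  35  47  39  54  71  66
   65  66]
 [106  88  55  42  46  38  41  41  44  42  42  42  44  40  41  46  62  66
   71  66]
 [106 102  84  38  43  43  45  43  47  44  46  40  41  44  42  43  56  70
   67  69]
 [ 87 105  93  59  43  41  42  49  38  40  38  48  46  39  46  36  44  54
   68  72]
 [ 82 107  92  54  34  42  43  45  46  40  39  46  41  48  43  40  41  66
   72  69]
 [ 77  96 102  87  56  36  47  43  44  44  48  46  43  41  46  45  44  46
   60  71]
 [ 76  82 103  90  54  40  44  46  44  44  41  41  45  44  43  50  41  43
   61  70]
 [ 69  80 100 106  82  38  41  43  45  48  43  44  41  47  43  47  41  45
   51  66]
 [ 84  64  87 107  93  53  43  46  44  44  47  46  46  44  40  42  42  40
   58 
[... 1685 characters left out ...]
1]
 [ 72  83  74  87 113  77  52  85 109 112 114 117 117 119 108  95  68  79
   77  92  91  88]
 [ 62  84  83  86 112 103  82 103 116 115 121 122 100  77  63  66  57  64
   76  83  86  87]
 [ 64  68  81  77  84  90 112 119 118 124 100  67  49  74  79  77  55  51
  113 110  87  91]
 [ 61  66  81  75  72  88 116 121  99  71  61  73  80  73  55  51  52  54
   92 117  97  83]
 [ 62  60  77  90  90  78  74  68  73  80  79  68  58  53  53  70  75  55
   88 117 110  92]
 [ 60  63  70  73  75  88 111  92  78  70  63  46  64  69  61  76  81  69
   71  93 103  90]
 [ 70  60  59  74  79  72 107  99  62  59  65  68  69  68  64  73  77  70
   72  94 118 109]]
[[ 541.82329381 -152.03876228   83.5       ]]
```

```bash
cat >> h.py <<'E'
YAW=0.388; KEY=np.array([581.2,-72.8])
c,s=np.cos(YAW),np.sin(YAW); RZ=np.array([[c,-s],[s,c]]); O=KEY-RZ@[50,0]
def pose(sign,zk,pk=(38,6),al=np.radians(41.9),th=np.radians(12)):
    """tool pose with the key finger's inner tip edge at feeder pk, height zk; chute finger on tool +y (sign=1) or -y"""
    u=np.r_[RZ@[np.cos(al),-np.sin(al)],0]; y=u*np.cos(th)-np.array([0,0,np.sin(th)]); z=-u*np.sin(th)-np.array([0,0,np.cos(th)])
    tcp=np.r_[O+RZ@pk,zk]-11*z+43.5*y
    yy=y*sign
    return tcp, R.from_matrix(np.c_[np.cross(yy,z),yy,z]).as_rotvec()
E
python3 - <<'E'
from bench import env
from h import *
sols={}
for sg in(1,-1):
    for z in(200,66,48):
        t,r=pose(sg,z); q=env.solve_ik(t,r); print(sg,z,t.round(1),None if q is None else np.round(q,2)); sols[sg,z]=q
q0=np.array(env.current_joint_positions())
sg=min((g for g in(1,-1) if sols[g,200] is not None and sols[g,48] is not None),key=lambda g:np.abs(sols[g,200]-q0).max())
t,r=pose(sg,200); env.move_to(t,r); t,r=pose(sg,95); env.line_to(t)
print(sg,env.current_time(),env.current_tcp_pos(),t,env.current_contact_force())
from bench import imaging
o=[]
for n,(a,b,c,d) in(("top",(100,260,210,370)),("side",(130,290,170,350))):
    o.append(cv2.resize(imaging.get_image(n)["pixels"][a:b,c:d],(390,390*(b-a)//(d-c)),interpolation=cv2.INTER_CUBIC)[:346])
o=np.hstack([x[:340] for x in o]); cv2.imwrite("pics/a.png",cv2.convertScaleAbs(o,alpha=1.5))
E
```

```text
1 200 [610.  -86.9 201.7] [-0.46  0.53  0.84  1.42 -0.38  1.57  0.05]
1 66 [610.  -86.9  67.7] [-0.48  0.68  0.86  1.55 -0.51  1.37  0.14]
1 48 [610.  -86.9  49.7] [-0.48  0.7   0.86  1.56 -0.53  1.35  0.15]
-1 200 [610.  -86.9 201.7] [ 0.87  0.71 -1.18  1.37  0.53  1.65  2.52]
-1 66 [610.  -86.9  67.7] [ 0.88  0.88 -1.18  1.5   0.69  1.49  2.44]
-1 48 [610.  -86.9  49.7] [ 0.88  0.9  -1.19  1.51  0.71  1.47  2.43]
1 4.075 [610.67346524 -87.14496489  97.6214549 ] [610.04226702 -86.87753682  96.71546506] [-0.33160826  0.21546887  0.00172079]
```

View pics/a.png

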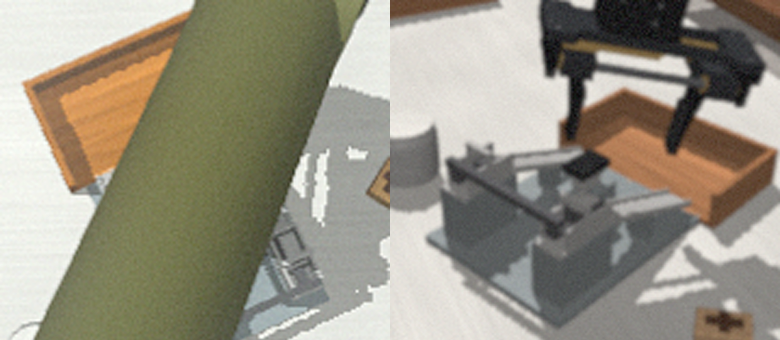

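The side view shows the key finger's tip at about (254,193) and the chute finger's tip at about (301,200), with the key top at about (260,205). I'll project the model into this view to check the alignment.

```bash
python3 - <<'E'
from bench import env,imaging
from h import *
im=imaging.get_image("side")
K=np.array([[im["fx"],0,im["cx"]],[0,im["fy"],im["cy"]],[0,0,1]])
Rc=R.from_rotvec(im["rotation"]).as_matrix()
def pr(P): return cv2.projectPoints(np.array(P,float).reshape(-1,1,3),cv2.Rodrigues(Rc.T)[0],-Rc.T@im["xyz"],K,np.array(im["dist"]))[0][:,0].round(1).tolist()
F=lambda x,y,z:np.r_[O+RZ@[x,y],z]
T=np.array(env.current_tcp_pos());M=R.from_rotvec(env.current_ee_rot()).as_matrix()
print("tips K",pr([T+M@[x,y,11] for y in(-58.5,-43.5) for x in(-9.5,9.5)])); print("tips C",pr([T+M@[x,y,11] for y in(43.5,58.5) for x in(-9.5,9.5)]))
print("key corners",pr([F(50+a,b,66) for a,b in((-20,-14),(-20,14),(20,14),(20,-14))]))
print("chute R end edges",pr([F(122,-58+15,19.5),F(122,-58-15,19.5)]))
o=im["pixels"][165:245,235:345]; o=cv2.convertScaleAbs(cv2.resize(o,None,fx=7,fy=7,interpolation=cv2.INTER_CUBIC),alpha=1.6); cv2.imwrite("pics/b.png",o)
E
```

```text
tips K [[247.3, 193.3], [246.5, 188.4], [254.9, 194.4], [253.9, 189.4]]
tips C [[297.6, 200.5], [295.7, 195.5], [304.7, 201.5], [302.7, 196.5]]
key corners [[258.6, 210.4], [248.1, 205.0], [261.5, 197.4], [271.8, 202.4]]
chute R end edges [[297.2, 216.4], [308.7, 222.0]]
```

View pics/b.png

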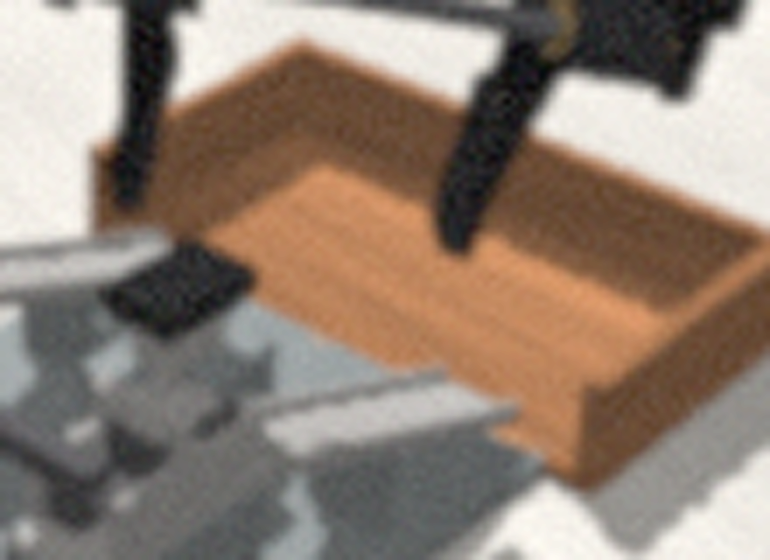

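The tips match the model, but in the side view the feeder sits about 1.7 px lower than modelled. That puts it a few mm nearer the side camera. I'll shift my estimate halfway between the two views, go down until I touch the key, then press.

```bash
sed -i 's/KEY=np.array(\[581.2,-72.8\])/KEY=np.array([579.0,-76.8])/' h.py; python3 - <<'E'
from bench import env,imaging
from h import *
pk=(39,6)
t,_=pose(1,80,pk); env.line_to(t)
f0=np.array(env.current_contact_force())
t,_=pose(1,60,pk); hit=env.line_to(t,max_speed=25,contact_N=1.5)
T=np.array(env.current_tcp_pos()); M=R.from_rotvec(env.current_ee_rot()).as_matrix()
print(hit,"K edge z",(T+M@[0,-43.5,11])[2],"C edge z",(T+M@[0,43.5,11])[2],f0.round(2),np.round(env.current_contact_force(),2),T-t,env.current_time())
o=imaging.get_image("side")["pixels"][165:245,235:345]; cv2.imwrite("pics/c.png",cv2.convertScaleAbs(cv2.resize(o,None,fx=7,fy=7,interpolation=cv2.INTER_CUBIC),alpha=1.6))
E
```

```text
True K edge z 64.73599104007364 C edge z 46.61702362414106 [-0.84  0.45  0.18] [ 1.47 -0.52  2.8 ] [-0.05068645  0.12824047  4.71984126] 5.075
```

View pics/c.png

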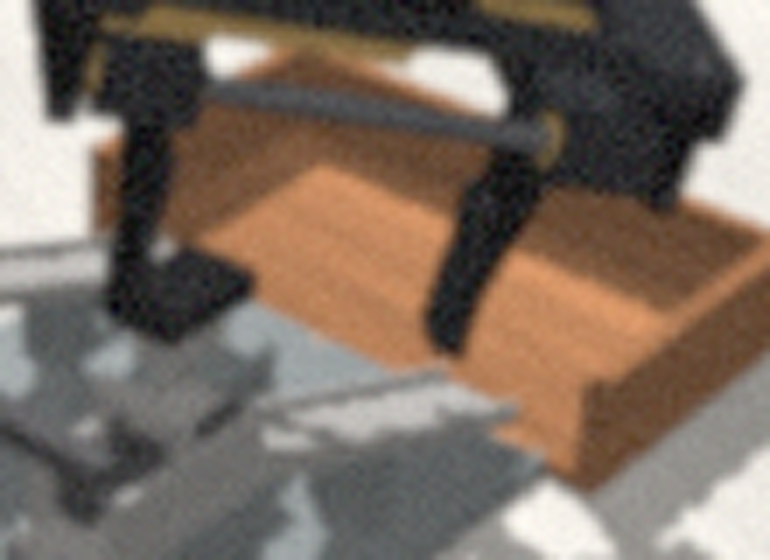

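The key finger sits on the key cap, touching at z≈65. The chute finger's tip, at about (445,350) in the zoom, is over the right chute inside its lips. I'll press now.

```bash
python3 - <<'E'
from bench import env,imaging
from h import *
T=np.array(env.current_tcp_pos())
t,_=pose(1,45,(39,6)); hit=env.line_to(t,max_speed=40,contact_N=10)
M=R.from_rotvec(env.current_ee_rot()).as_matrix()
def rep(s):
    T=np.array(env.current_tcp_pos());print(s,"K z",(T+M@[0,-43.5,11])[2].round(2),"C z",(T+M@[0,43.5,11])[2].round(2),np.round(env.current_contact_force(),2),env.current_time())
rep(hit); env.hold(1.0); rep("held"); print(env.current_tcp_pos()-t)
o=imaging.get_image("side")["pixels"][165:245,235:345]; cv2.imwrite("pics/d.png",cv2.convertScaleAbs(cv2.resize(o,None,fx=7,fy=7,interpolation=cv2.INTER_CUBIC),alpha=1.6))
E
```

```text
True K z 52.14 C z 33.89 [-0.13  1.08  5.65] 5.5333
held K z 52.08 C z 33.83 [ 0.78 -0.8   7.17] 6.5333
[0.08269744 0.14632621 6.99194243]
```

View pics/d.png

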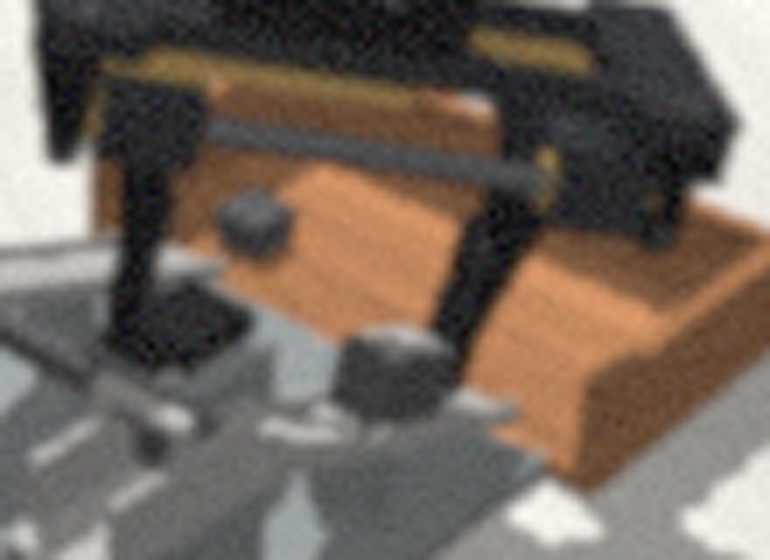

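The block stands upright on the right chute at about (400,370) in the zoom, held against the finger. The spacer lies in the tray at about (255,222). The key is at its stop (tip z=52.1) with about 7 N on the tool.

```bash
python3 -c "
from bench import env
print(env.finish_job(), env.current_time())"
```

```text
the job is handed in; nothing more can be done
the job is handed in; nothing more can be done
```

I handed the job in with the key at its stop, the type block trapped against the finger on the right chute, and the spacer in the tray; no verdict came back.

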